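Clamp a plaster mould shut with a ratchet squeeze clamp

TASK

Close the two-piece plaster mould in the blue bench clamp: press the red lever fully down so that the ratchet bites, then squeeze and release the two orange grips again and again until the rubber jaw pad has pushed the mould halves together and presses on them. Finish while still holding the grips squeezed so that the pad's white band is hidden and some of its green band still shows; never press so hard, even for a moment, that the green band is gone and the red one goes in, which would crush the plaster. Work only the lever and the grips, do not push the jaw or the mould by hand, and leave the pots and tools around alone.

Things in the scene. Friction and masses are not known exactly. Their poses are not given: they have to be found in the camera images.
- clamp: Blue bench clamp fixed to the table; base plate 425 x 120 x 12 mm, x -140 to +285. Origin on the table under the middle between the orange grips; x along the rack bar to the mould, y to the side of the red paddle, z up. Along x: lever -95, grips, guide 48-64 (68 high), jaw block 72-92 + rack, pad, mould (top 97 high), end stop face 246. Under and beside the grips the head is under 85 mm high
- grip_middle (a point): Point midway between the two orange grips, 110 mm above the table; axes as the clamp's. The grips are upright plates, each 12 mm thick (x), 28 mm wide (y), 52 to 130 mm above the table; at rest their outer faces are 60 mm apart, fully squeezed 32 mm. Pinch them from above with the fingers closing along the clamp's x
- rear_grip: Orange grip on the far side from the mould (clamp x from -30 to -18 mm at rest); its origin and axes are those of the clamp at rest and slide with it
- front_grip: Orange grip on the side of the mould (clamp x from 18 to 30 mm at rest); its origin and axes are those of the clamp at rest and slide with it
- squeeze (a joint): How far each grip has moved in, 0 to 0.014 m. The grips are geared: both move alike. A spring (2 N at rest, 3.1 N squeezed) reopens them. With the lever down, squeezing drives the rack forward as far as the grips move, after up to 6 mm lost until the pawl finds a tooth; opening leaves the rack. Two fingers pressing F newtons each give about 2F - 6 N at the jaw
- lever_paddle (a point): Middle of the top of the red paddle (28 x 30 mm, 10 mm thick) on the steel lever at the rear of the clamp; lever down, it lies at clamp x -95, y +80, z +83 mm. The lever turns about an axis along clamp x through y -28, z 75 mm, 108 mm from the paddle; it is raised at the start, so this point is then 27 to 44 mm higher
- lever (a joint): Angle of the red lever in rad: 0 fully down (ratchet engaged); 0.26 to 0.42 at the start (raised: the pawl is lifted and pumping does nothing). It stays where it is left; about 1 N on the paddle presses it down to a hard stop
- rack (a joint): Advance of the rack bar and jaw block, 0 to 0.075 m, 0 to 0.02 at the start. A brake of only 3 N holds it: enough between strokes, but if the grips are let go under clamping pressure the pad's spring pushes the rack back until about 2 mm of compression is left
- jaw_block: Blue block 20 x 50 x 55 mm at the front end of the rack bar that carries the sprung pad; origin and axes are those of the clamp when the rack is at 0, moving with the rack
- pad (a joint): Compression of the sprung jaw pad, 0 free to 0.016 m at the stop, 1.6 N per mm. The stem between jaw block and pad is painted: 4 mm white next to the block, then 5 mm green, then 7 mm red next to the pad. Compressed, the bands slip into the block: white is hidden at 0.004, green at 0.009
- pad_face: Black rubber jaw pad, plate 8 mm thick, 60 mm wide, from 18 to 73 mm above the table; its front face is 116 mm in front of its origin along its x. The origin coincides with the clamp's origin when rack and pad are at 0
- mould_front: Loose cream plaster mould half 45 (clamp x) x 90 x 85 mm high, 0.4 kg, standing upright on the clamp's plate between two low guides, on the side of the pad; origin at the centre of its underside, axes as the clamp's. At the start 3 to 12 mm short of the other half and 8 to 37 mm in front of the pad
- mould_back: The other mould half, same size, standing against the end stop; origin at the centre of its underside. When the mould is shut the two origins are 45 mm apart
- burner_a: Loose black ceramic oil burner, 74 mm across, 95 mm high, origin at the centre of its underside; to be left alone
- burner_b: Another loose black oil burner, same size; to be left alone
- burner_c: A third loose black oil burner, same size; to be left alone
- glaze_jar: Loose closed glaze jar, 72 mm across, 100 mm high, origin at the centre of its underside; to be left alone
- dish: Loose terracotta dish, 100 mm across, 35 mm high, origin at the centre of its underside; to be left alone
- scraper: Loose scraper lying on the table, about 0.25 m long; to be left alone
There are look-alikes about, which are no part of the job. Leave any purple or yellow look-alike of the mould_front alone.

How it is judged:
By the outcome, as a careful person would: the job done as asked, in the order asked, and still so for the second after the job is handed in, while the arm keeps its last pose, push and grip.
It also fails if it takes over 72 s, if anything falls off the work surface, if the arm or the gripper's body presses on something with over 40 N, if the wrist force passes 120 N, or if a joint passes its speed limit or range.

ROBOT

A 7-joint arm with a two-finger parallel gripper is mounted at the origin on the work surface. World frame = base frame: x ahead of the robot, y to its left, z up, the work surface at z = 0. Lengths are in m, angles in degrees, forces in N, time in s.
With the tool pointing down it reaches from about 0.425 to 0.875 m from the base axis. Payload 4.7 kg.
Tool frame: the origin (TCP) lies at the very end of the fingers, on their centre line; the grasp point (between the pads) lies 19 mm behind it (env.grasp_offset is the distance from the TCP to the grasp point, in m); z points along the fingers, y is the line along which they close (so a half turn about z gives the same grasp; the last joint's range is limited). The gripper opens to 87 mm and grips with 3 to 60 N. Pads are 19 mm wide; open, the fingers measure 117 mm over their backs; the gripper's body (75 mm by 190 mm) begins 51 mm behind the grasp point.
Start: joints at [-65.483, 18.392, -4.016, 83.108, 1.295, 78.541, -3.26], TCP at [0.261, 0.595, 0.223] pointing down, gripper open.
Joint ranges: [-163.93, 163.93], [-17.29, 119.83], [-79.2, 71.16], [3.27, 140.29], [-89.18, 269.18], [5.43, 117.66], [-154.24, 154.24]. Speed limits (degrees/s): [147.25, 147.25, 180, 180, 180, 180, 180].

INTERFACE

Orientations are given as [roll, pitch, yaw] about the fixed x, y, z axes, in that order (R = Rz(yaw) Ry(pitch) Rx(roll)).
In Python, from cell import env gives the robot as it stands. The module is installed in compiled form; this text tells all that it offers.
- The arm moves only by the tool drive_tool, never from a script. Its argument "moves" is one flat list of numbers, 5 for each row, row after row: the shift along the tool's x, y, z in units of 40 mm (1.0 is 40 mm), then the turn about the tool's z in units of 10 degrees (1.0 is 10 degrees), then the finger opening in mm, from 0 to 87. A call has 1 to 5 rows; each row is the pose to reach, as a shift and turn from the pose commanded when the call began, along the tool's axes at that moment; what a row does not reach only later rows make up. A row lasts 1/8 s, in which the tool goes at most 62.5 mm and 10.7 degrees, less where a joint would pass 70% of its speed; a pose out of reach is approached as far as the arm can. A call with a gripper value outside its range is refused whole. The fingers move at their own pace and stop on an object; "squeeze" is the grip in N (left out, the last holds). Time passes only in rows, so rows that repeat a pose let the fingers close. It gives the time, the measured TCP pose, the force, the opening and the grip force at its end, in the units of the state.
- env.get_obs(): the state, without advancing time (a new reading comes with each control period).
- env.read_camera(name): name is "side" or "top"; returns (picture, depth): 400x640x3 uint8, red, green, blue; 400x640 float32, m along the optical axis (not along the pixel's ray), 0 where there is no reading.
- env.camera_model(name): a dict with "K" (3x3 intrinsics, pixels), "k1" (the pictures are not rectified: a ray, as slopes to the right and down, at radius r is drawn at 1 + k1 r^2 times it, then the intrinsics apply), "rvec" (rotation vector, rad) and "tvec" (3), from world to camera coordinates, as OpenCV has them. Camera axes: x right, y down, z forward; pixel columns grow to the right and rows downward; lengths in m; the calibration is good to about 2 mm. A picture is of the moment at which its call begins. camera_model takes no time and is no camera call.
- env.sign_off(): hands the job in; it is judged then, once.
The state is a dict: "time_s": time; "qpos": joint angles; "joint_velocities": joint speeds; "effort": joint torques, N m; "tool_pos": TCP position; "tool_rot": TCP orientation; "force": force on the tool from outside, world axes, zero at the start; "wrist_torque": the same for the moment, N m; "grip_width": finger opening in m; "grasp_force": force on a finger pad.
Only numpy, scipy, OpenCV 4.12 (cv2) and the standard library are available. Lean on these libraries where they do the work, as an engineer would, in place of code of your own. Each camera call takes 0.05 s, during which the arm holds its last target. There are 200 camera calls.

## Working session

There is one attempt and no reset: what is moved stays moved. The work goes in short steps, Python scripts to look and compute and a tool call to move; the robot and the scene stay as the last step left them, time stands still between calls to the robot, and variables do not carry over. Pictures are saved under pics/ and viewed, at most 10 in all, crops included, and the job is handed in when it is done.

Besides the shell and the picture viewer there is one more tool, called after "Emit:" by a JSON object that holds its "method" and its "body", one argument or row to a line. drive_tool: Moves the arm, as the interface text tells. Its arguments: {"type":"object","properties":{"moves":{"type":"array","items":{"type":"number"}},"squeeze":{"type":"number"}},"required":["moves"]}

```bash
mkdir -p pics; cat > h.py <<'E'
from cell import env
import numpy as np, cv2
def shot(n,tag):
    im,d=env.read_camera(n); np.save(f'pics/{tag}_d.npy',d); cv2.imwrite(f'pics/{tag}.png',im[:,:,::-1]); return im,d
def cam(n):
    m=env.camera_model(n); R=cv2.Rodrigues(np.array(m['rvec'],float))[0]; return np.array(m['K'],float),float(m['k1']),R,np.array(m['tvec'],float).ravel()
def ray(n,u,v):
    K,k1,R,t=cam(n); x=(u-K[0,2])/K[0,0]; y=(v-K[1,2])/K[1,1]
    p=cv2.undistortPoints(np.array([[[u,v]]],float),K,np.array([k1,0,0,0.]))[0,0]
    return -R.T@t, R.T@np.array([p[0],p[1],1]), R,t
def pz(n,u,v,z):
    o,r,_,_=ray(n,u,v); return o+r*(z-o[2])/r[2]
def pd(n,u,v,d):
    o,r,_,_=ray(n,u,v); return o+r*d
def proj(n,P):
    K,k1,R,t=cam(n); return cv2.projectPoints(np.atleast_2d(P).astype(float),cv2.Rodrigues(R)[0],t,K,np.array([k1,0,0,0.]))[0][:,0]
E
python3 - <<'E'
from h import *
shot('top','top0');shot('side','side0')
o=env.get_obs()
for k in('time_s','tool_pos','tool_rot','force','grip_width','grasp_force'):print(k,o[k])
for n in('top','side'):print(n,cam(n)[0][0,0],-cam(n)[2].T@cam(n)[3])
E
```

```text
time_s 0.1
tool_pos [0.26121891 0.59464954 0.22157776]
tool_rot [-1.79900932e+02  5.15380644e-03  1.56289726e+02]
force [ 0.13719383 -0.1172607   0.38982992]
grip_width 0.08694100511984187
grasp_force 0.0
top 397.388614419669 [ 0.33051258 -0.00624209  1.21272969]
side 379.8841239793791 [ 0.53275321 -0.94498446  0.74483833]
```

View pics/top0.png

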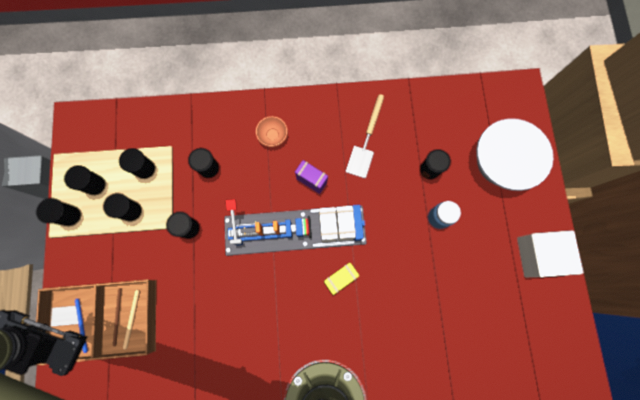

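View pics/side0.png

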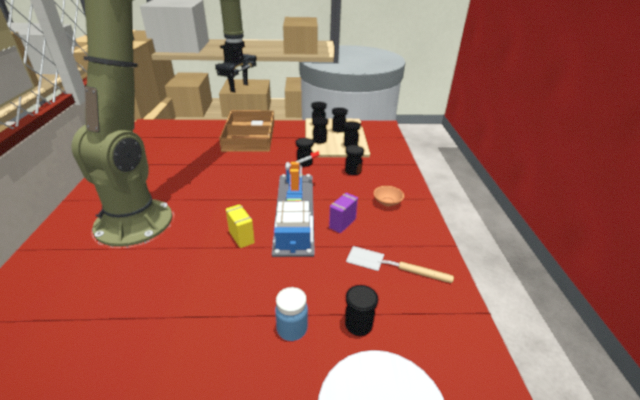

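The top view shows the clamp at about (228–366, 205–255), with the lever at (231,205) and the mould at about (335,222). The rack runs to image right. I'll enlarge it.

```bash
python3 - <<'E'
import cv2
im=cv2.imread('pics/top0.png')[190:262,215:375]
cv2.imwrite('pics/c0.png',cv2.resize(im,None,fx=5,fy=5,interpolation=cv2.INTER_CUBIC))
E
```

```text
(no output)
```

View pics/c0.png

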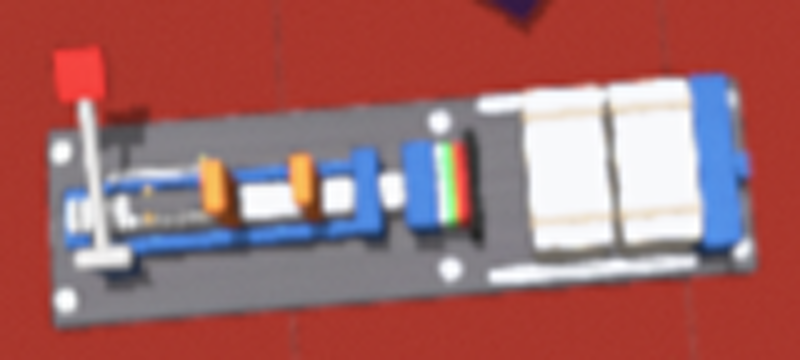

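The crop shows the plate corners at about (50,130), (738,78), (755,268) and (57,326). The grips are at (212,188) and (302,185), the paddle at (80,75), and the stem's white, green and red bands at about x=437–470.

```bash
python3 - <<'E'
from h import *
px=lambda a,b:(215+a/5-.4,190+b/5-.4)
c=np.array([[-.14,.06],[.285,.06],[.285,-.06],[-.14,-.06]])
w=np.array([pz('top',*px(*p),.012)[:2] for p in [(50,130),(738,78),(755,268),(57,326)]])
print(w, np.linalg.norm(w[0]-w[1]),np.linalg.norm(w[1]-w[2]))
a=c-c.mean(0);b=w-w.mean(0)
th=np.arctan2((a[:,0]*b[:,1]-a[:,1]*b[:,0]).sum(),(a*b).sum())
R=np.array([[np.cos(th),-np.sin(th)],[np.sin(th),np.cos(th)]]);t=w.mean(0)-R@c.mean(0)
print(np.degrees(th),t, (c@R.T+t-w))
np.savez('pose.npz',R=R,t=t,th=th)
def W(x,y,z):return np.r_[R@[x,y]+t,z]
for n,P in [('gripsR top',W(-.024,0,.13)),('F',W(.024,0,.13)),('padl',W(-.095,.08,.115)),('mouldtopcorner',W(.201+.045,.045,.097)),('mould2',W(.246,-.045,.097))]:
    q=proj('top',P)[0]; print(n,P,(q-[215,190]+.4)*5)
print('paddle',[pz('top',*px(80,75),z) for z in(.11,.12)])
d=np.load('pics/top0_d.npy')
for p in[(80,75),(212,168),(302,165),(570,170)]:
    u,v=px(*p);print(p,pd('top',u,v,d[round(v),round(u)]))
o=env.get_obs();print(o['tool_rot'])
E
```

```text
[[ 0.55111715  0.25877249]
 [ 0.55014505 -0.16342477]
 [ 0.43318897 -0.16171088]
 [ 0.43209511  0.25820121]] 0.42219838390345327 0.11696864147571379
-90.01266314715961 [0.49165259 0.12045951] [[ 0.00056639  0.00167375]
 [ 0.00144455 -0.00112897]
 [-0.00159936 -0.00281634]
 [-0.00041157  0.00227156]]
gripsR top [0.4916579  0.14445951 0.13      ] [214.06146746 185.27349552]
F [0.49164729 0.09645951 0.13      ] [301.71884926 178.37000202]
padl [0.57167359 0.21544183 0.115     ] [84.64166417 57.99384453]
mouldtopcorner [ 0.53659822 -0.12555043  0.097     ] [691.12398729  78.18762774]
mould2 [ 0.44659822 -0.12553054  0.097     ] [706.65936597 234.81179544]
paddle [array([0.56319183, 0.21938897, 0.11      ]), array([0.5610818 , 0.21734286, 0.12      ])]
(80, 75) [0.55938879 0.21570113 0.12802363]
(212, 168) [0.50114882 0.14501191 0.13084939]
(302, 165) [0.49861267 0.09563808 0.13263172]
(570, 170) [ 0.48938357 -0.05201461  0.09639397]
[-1.79900932e+02  5.15380644e-03  1.56289726e+02]
```

Emit:
{"method": "drive_tool", "body": {
  "moves": [-1.1,-0.56,0,-0.5,20,-2.2,-1.12,0,-1.0,0,-3.3,-1.7,0,-1.5,0,-4.4,-2.25,0,-2.0,0,-5.5,-2.8,0,-2.37,0],
  "squeeze": 10
}}

```text
time_s: 0.72
tool_pos: [0.4185, 0.4026, 0.2222]
tool_rot: [-180.0, -0.0, -179.9]
force: [-0.5, 0.5, 0.1]
grip_width: 0.045
grasp_force: 0.0
```

Emit:
{"method": "drive_tool", "body": {
  "moves": [-0.8,-1.0,0,0,0,-1.7,-2.1,0,0,0,-2.6,-3.2,0,0,0,-3.4,-4.2,0.3,0,0,-3.75,-4.65,1.2,0,0]
}}

```text
time_s: 1.35
tool_pos: [0.5712, 0.2145, 0.1758]
tool_rot: [180.0, 0.3, 179.7]
force: [0.9, 0.6, -0.3]
grip_width: 0.0016
grasp_force: 0.0
```

```bash
python3 - <<'E'
from h import *
im,_=shot('side','s1');im2,_=shot('top','t1')
a=cv2.resize(im[140:220,260:340,::-1],None,fx=7,fy=7,interpolation=cv2.INTER_CUBIC)[:,:400]
a=cv2.resize(im[130:230,260:340,::-1],None,fx=5,fy=5,interpolation=cv2.INTER_CUBIC)
b=cv2.resize(im2[180:280,220:300,::-1],None,fx=5,fy=5,interpolation=cv2.INTER_CUBIC)
cv2.imwrite('pics/c1.png',np.hstack([a,b]));print(env.get_obs()['tool_pos'])
E
```

```text
[0.56685329 0.2131114  0.17005735]
```

View pics/c1.png

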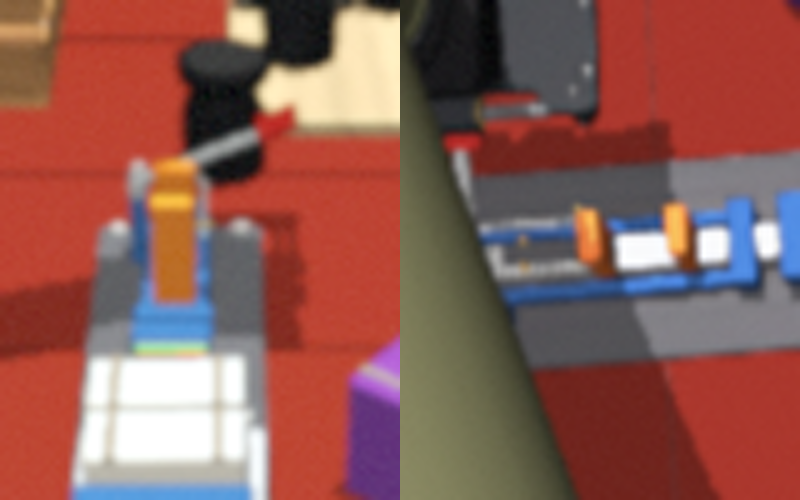

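The left (side) crop shows the paddle at about (316,154) but no gripper above it. The right (top) crop shows the gripper body near (246,190), partly hidden by the arm. I'll check by projecting the TCP.

```bash
python3 - <<'E'
from h import *
p=env.get_obs()['tool_pos'];print(p,proj('side',p),proj('top',p),proj('side',[.567,.215,.118]))
im=cv2.imread('pics/s1.png');cv2.imwrite('pics/c2.png',cv2.resize(im[40:240,180:440],None,fx=3,fy=3))
E
```

```text
[0.56685329 0.2131114  0.17005735] [[316.49846251 142.11994249]] [[228.13032569 198.79326063]] [[316.35469048 155.5629812 ]]
```

View pics/c2.png

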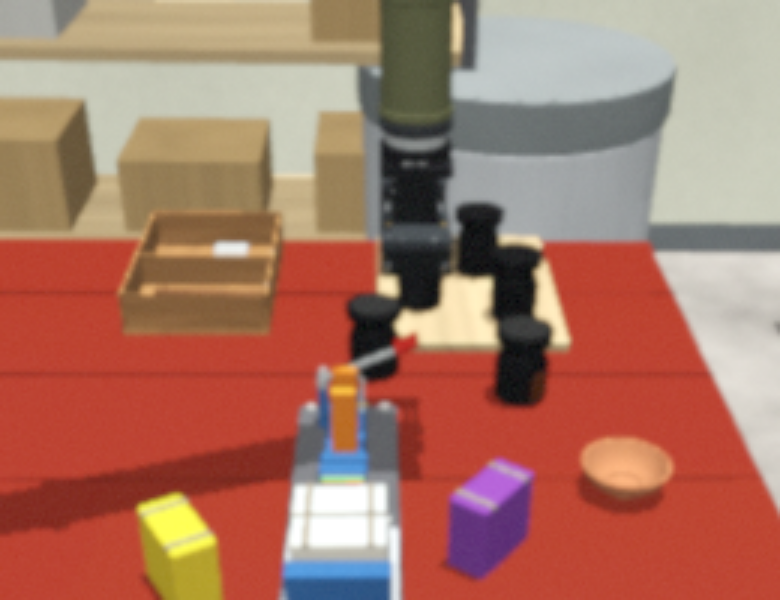

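The gripper tip is at (319,142), directly above the paddle at (316,154), which matches the calibration. Next I press the lever down.

Emit:
{"method": "drive_tool", "body": {
  "moves": [0,0,0.8,0,0,0,0,1.4,0,0,0,0,1.8,0,0,0,0,2.1,0,0,0,0,2.2,0,0]
}}

```text
time_s: 2.08
tool_pos: [0.5674, 0.2187, 0.0864]
tool_rot: [180.0, -0.0, -180.0]
force: [-0.7, -0.5, 0.3]
grip_width: -0.0001
grasp_force: 0.3
```

Emit:
{"method": "drive_tool", "body": {
  "moves": [0,0,0.06,0,0,0,0,0.12,0,0,0,0,0.18,0,0,0,0,0.18,0,0]
}}

```text
time_s: 2.58
tool_pos: [0.5681, 0.2185, 0.0831]
tool_rot: [179.9, 0.0, 180.0]
force: [-7.3, -1.6, 17.7]
grip_width: 0.0006
grasp_force: 8.4
```

Emit:
{"method": "drive_tool", "body": {
  "moves": [0,0,-1.2,0,0,0,0,-2.5,0,40,0.8,-1.0,-2.5,0,87,1.6,-2.0,-2.5,0,87,1.9,-2.4,-2.5,0,87]
}}

```text
time_s: 3.2
tool_pos: [0.4907, 0.1196, 0.1799]
tool_rot: [180.0, 0.0, 179.8]
force: [0.7, 0.6, -0.1]
grip_width: 0.0331
grasp_force: 0.0
```

Emit:
{"method": "drive_tool", "body": {
  "moves": [0,0,0,0,87,0,0,0,0,87]
}}

```text
time_s: 3.45
tool_pos: [0.4925, 0.1236, 0.1797]
tool_rot: [180.0, 0.1, -179.9]
force: [0.0, -0.4, -0.0]
grip_width: 0.0527
grasp_force: 0.0
```

```bash
python3 - <<'E'
from h import *
im,_=shot('side','s3');im2,_=shot('top','t3')
a=cv2.resize(im[110:230,260:340,::-1],None,fx=5,fy=5,interpolation=cv2.INTER_CUBIC)
b=cv2.resize(im2[170:290,220:300,::-1],None,fx=5,fy=5,interpolation=cv2.INTER_CUBIC)
cv2.imwrite('pics/c3.png',np.hstack([a,b]));o=env.get_obs();print(o['tool_pos'],o['grip_width'],o['time_s'])
E
```

```text
[0.49237003 0.12350331 0.17927938] 0.06050741282069109 3.55
```

View pics/c3.png

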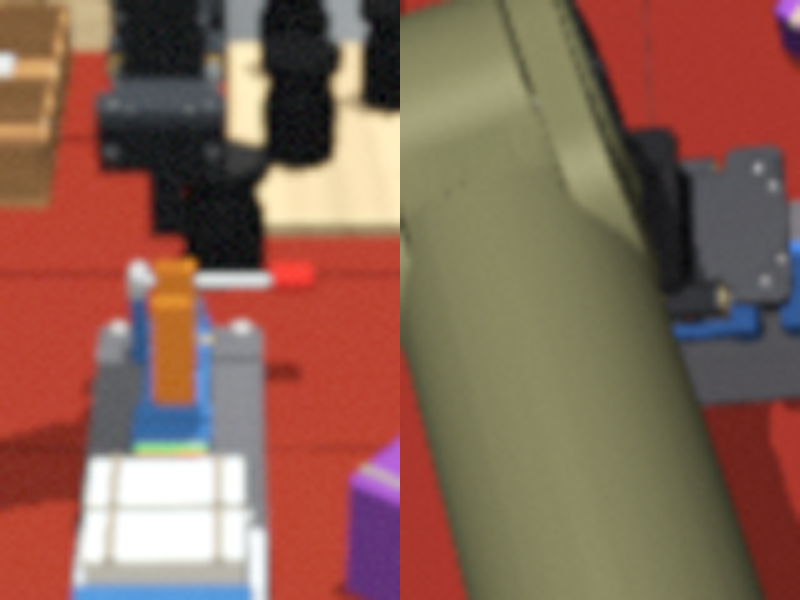

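The side crop shows the lever now level at (315,165), so it is down. The fingers are above the grips. I'll correct y by -3 mm and descend.

Emit:
{"method": "drive_tool", "body": {
  "moves": [0,-0.07,0,0,87,0,-0.07,0.3,0,87,0,-0.07,0.9,0,87,0,-0.07,1.6,0,87,0,-0.07,2.18,0,87]
}}

```text
time_s: 4.18
tool_pos: [0.4911, 0.1192, 0.0902]
tool_rot: [-180.0, -0.1, 180.0]
force: [-0.3, -0.1, -0.6]
grip_width: 0.0866
grasp_force: 0.0
```

Emit:
{"method": "drive_tool", "body": {
  "moves": [0,0,0,0,64,0,0,0,0,58,0,0,0,0,50],
  "squeeze": 6
}}

```text
time_s: 4.55
tool_pos: [0.4926, 0.1198, 0.0932]
tool_rot: [179.9, 0.1, 180.0]
force: [0.2, 3.2, -2.4]
grip_width: 0.0648
grasp_force: 1.4
```

Emit:
{"method": "drive_tool", "body": {
  "moves": [0,0.06,0,0,50,0,0.06,0,0,40,0,0.06,0,0,31,0,0.06,0,0,31]
}}

```text
time_s: 5.05
tool_pos: [0.4925, 0.1226, 0.093]
tool_rot: [179.9, 0.1, -180.0]
force: [0.3, 3.6, 3.5]
grip_width: 0.0329
grasp_force: 3.1
```

Emit:
{"method": "drive_tool", "body": {
  "moves": [0,0.03,0,0,50,0,0.03,0,0,64,0,0.03,0,0,64]
}}

```text
time_s: 5.42
tool_pos: [0.4914, 0.1226, 0.0917]
tool_rot: [-180.0, -0.1, 180.0]
force: [1.2, 0.6, -0.3]
grip_width: 0.0553
grasp_force: 1.0
```

Emit:
{"method": "drive_tool", "body": {
  "moves": [0,0,0,0,50,0,0,0,0,40,0,0,0,0,31,0,0,0,0,31]
}}

```text
time_s: 5.92
tool_pos: [0.4914, 0.1226, 0.0917]
tool_rot: [-180.0, -0.0, 180.0]
force: [1.6, 0.3, -3.3]
grip_width: 0.034
grasp_force: 3.2
```

```bash
python3 - <<'E'
from h import *
im2,_=shot('top','t4')
b=cv2.resize(im2[185:265,285:375,::-1],None,fx=7,fy=7,interpolation=cv2.INTER_CUBIC)
cv2.imwrite('pics/c4.png',b)
E
```

```text
(no output)
```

View pics/c4.png

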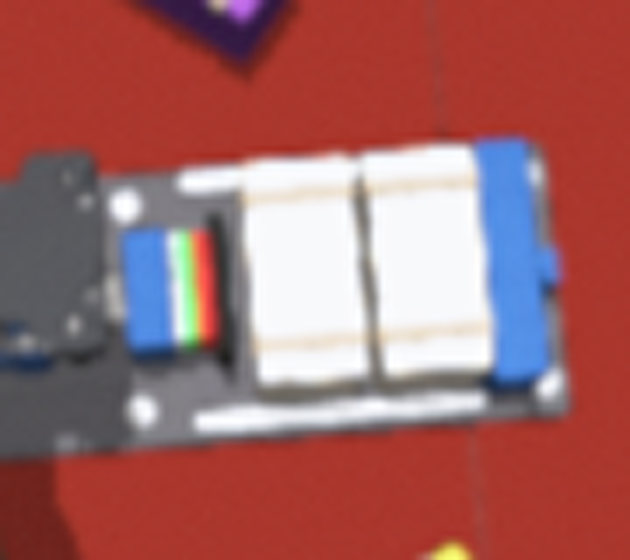

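The top crop shows the jaw block advanced about 20 mm (left edge at px 303). The bands are fully visible, the pad-to-mould gap is about 9 mm and the mould gap about 4 mm. I'll do another stroke.

Emit:
{"method": "drive_tool", "body": {
  "moves": [0,0,0,0,50,0,0,0,0,62,0,0,0,0,64,0,0,0,0,64]
}}

```text
time_s: 6.48
tool_pos: [0.4918, 0.1229, 0.0923]
tool_rot: [180.0, 0.0, 180.0]
force: [0.1, -0.1, -0.6]
grip_width: 0.0611
grasp_force: 0.0
```

Emit:
{"method": "drive_tool", "body": {
  "moves": [0,0,0,0,50,0,0,0,0,40,0,0,0,0,31,0,0,0,0,31,0,0,0,0,31]
}}

```text
time_s: 7.1
tool_pos: [0.4921, 0.1226, 0.0924]
tool_rot: [-180.0, 0.0, 180.0]
force: [-0.2, -3.3, 2.4]
grip_width: 0.0321
grasp_force: 4.5
```

Emit:
{"method": "drive_tool", "body": {
  "moves": [0,0,0,0,50,0,0,0,0,62,0,0,0,0,64,0,0,0,0,64]
}}

```text
time_s: 7.6
tool_pos: [0.4919, 0.1232, 0.0922]
tool_rot: [180.0, 0.0, -180.0]
force: [1.4, -1.5, 1.3]
grip_width: 0.0609
grasp_force: 0.9
```

Emit:
{"method": "drive_tool", "body": {
  "moves": [0,0,0,0,54,0,0,0,0,48,0,0,0,0,42,0,0,0,0,36,0,0,0,0,31]
}}

```text
time_s: 8.22
tool_pos: [0.4918, 0.1226, 0.0921]
tool_rot: [-180.0, -0.0, 180.0]
force: [-0.0, -3.7, -0.1]
grip_width: 0.0372
grasp_force: 6.0
```

```bash
python3 - <<'E'
from h import *
im2,_=shot('top','t5')
b=cv2.resize(im2[185:265,285:375,::-1],None,fx=7,fy=7,interpolation=cv2.INTER_CUBIC)
cv2.imwrite('pics/c5.png',b);o=env.get_obs();print(o['grip_width'],o['grasp_force'])
E
```

```text
0.03733992590524221 6.002903699913986
```

View pics/c5.png

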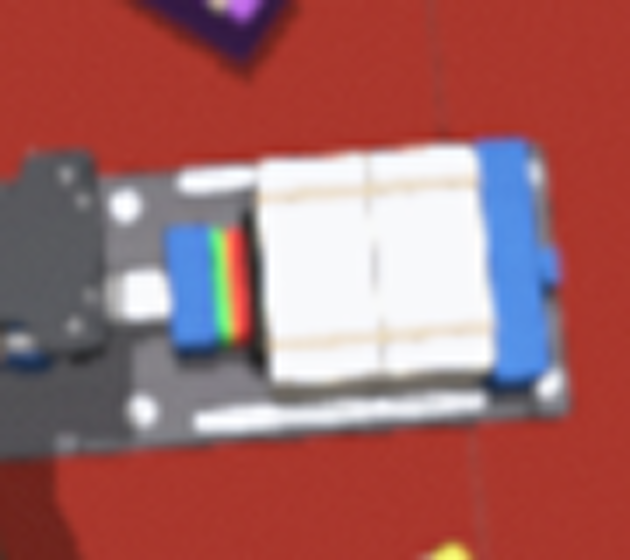

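The mould is shut, and the white band is just hidden with green fully showing at 6 N (about 3.8–4 mm). The width has stalled at 37 mm, so there is 2.6 mm of stroke left. I'll raise the force gently towards the middle of the green band.

Emit:
{"method": "drive_tool", "body": {
  "moves": [0,0,0,0,31,0,0,0,0,31],
  "squeeze": 6.6
}}

```text
time_s: 8.52
tool_pos: [0.4918, 0.1226, 0.0921]
tool_rot: [-180.0, 0.0, 180.0]
force: [1.1, -4.6, 0.7]
grip_width: 0.036
grasp_force: 6.6
```

Emit:
{"method": "drive_tool", "body": {
  "moves": [0,0,0,0,31,0,0,0,0,31],
  "squeeze": 7.2
}}

```text
time_s: 8.78
tool_pos: [0.4917, 0.1226, 0.0921]
tool_rot: [-180.0, -0.0, 180.0]
force: [1.4, -5.5, 1.5]
grip_width: 0.034
grasp_force: 7.2
```

Emit:
{"method": "drive_tool", "body": {
  "moves": [0,0,0,0,31,0,0,0,0,31,0,0,0,0,31],
  "squeeze": 7.6
}}

```text
time_s: 9.15
tool_pos: [0.4917, 0.1227, 0.0921]
tool_rot: [-180.0, -0.0, 180.0]
force: [1.6, -5.3, -0.1]
grip_width: 0.034
grasp_force: 7.6
```

```bash
python3 - <<'E'
from h import *
im2,_=shot('top','t6');side,_=shot('side','s6')
f=lambda i:cv2.resize(i,(400,480),interpolation=cv2.INTER_CUBIC)
b=np.hstack([f(im2[210:240,303:328,::-1]),f(side[180:210,275:300,::-1])])
cv2.imwrite('pics/c6.png',b);o=env.get_obs();print(o['grip_width'],o['grasp_force'])
E
```

```text
0.033536915799272045 7.600932225714132
```

View pics/c6.png

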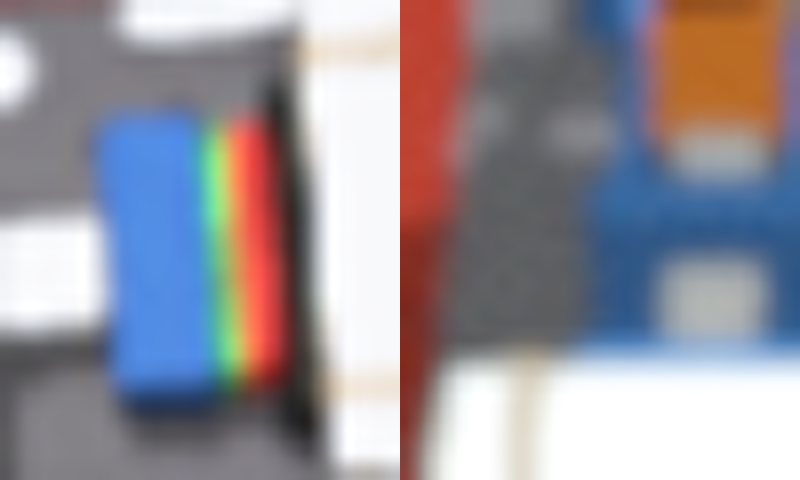

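The top crop shows no white, green about two-thirds as wide as red, and the mould shut. Estimated compression is about 5.7 mm, so I'll hand in while holding.

```bash
python3 -c "
from cell import env
print(env.sign_off())"
```

```text
the job is handed in; nothing more can be done
None
```

I pressed the lever down, pumped the mould shut and handed the job in at about 9 s; the grips are still held at 7.6 N, white is hidden and green shows, with the pad compressed about 5.7 mm by estimate.

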